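# Wind down a paper press and pin its screw

## Task

Wind the crank of the small paper press clockwise, between one and two turns, until the platen is down on the boards and the cross hole in its brass hub lines up with the holes in the two blue lugs (the crank arm then points straight away from the side where the pin goes in). Lock it there with the red-handled pin that is kept in the wooden holster: push it, tip first, through lug, hub and lug until its red grip is up against the lug, and let go. Leave the cup, the jar and the brush where they are.

Things in the scene. Friction and masses are not known exactly. Their poses are not given: they have to be found in the camera images.
- screw (a joint): Press screw angle, rad, 0 to 14.14 (stop); grows as the crank is wound clockwise seen from above. A turn (6.283) lowers screw, crank and platen by 10 mm. Starts at 1.5 to 6. The cross hole meets the lug holes, in direction and height, only at 12.566 (half a turn off it is 5 mm off in height); within 0.1 is good enough. Stays where left; needs 2 to 3 N at the knob.
- crank_knob (a point): Centre of the upright black crank knob, 22 mm diameter, 46 mm tall, this point 26 mm above its foot. It spins freely on its own axis (its yaw means nothing), so it can be pinched from above and carried round. It stands 60 mm from the vertical screw axis (through lug_holes), 58 mm above lug_holes at screw 12.566, 1.59 mm higher per rad short of it.
- lug_holes (a point): Fixed point on the screw axis midway between the press's two blue lugs, on the axis of their round 11 mm holes, 133 mm above the table. x: the direction in which the pin goes in, level; z up. Lugs 10 mm thick, 40 mm wide, outer faces at x = -33 and +33 mm, tops 18 mm above this point. The pin enters at the -x lug. When lined up, the crank points along +x from the screw.
- press: The paper press, fixed to the table; origin on the table under the screw axis, axes as lug_holes. Between the lugs turns the square brass hub (28 mm) with its 11 mm cross hole. Grey crosshead under the lugs 66 mm along x, 170 mm along y, top at 115 mm height, nuts 8 mm high at y = +-68 mm. Base 110 x 180 x 14 mm. Crank arm 16 mm wide, 8 mm thick.
- holster: Small wooden holster fixed to the table, 72 mm long, 37 mm wide, 37 mm high. Origin on the table under the middle of its open mouth; x points out of the mouth. Inside: 21 mm wide, 28 mm high, floor 4 mm above the table, roofed and closed at the back. The pin's grip lies in it, its shank sticks out of the mouth; the pin comes out only by drawing it along x.
- pin_shank (a point): Locking pin, steel shank of 8 mm diameter and 90 mm length, this point at the middle of the shank on its axis; x points to the tip, z up (as it starts). The last 12 mm taper to 3 mm diameter at the tip, which is 45 mm along x; the shoulder where the red grip begins is 45 mm back. 
- pin_shoulder (a point): Same pin: point on the shank axis where the shank leaves the red grip; x towards the tip.
- pin_tip (a point): Same pin: point at its tip; x pointing out of the tip.
- pin_grip (a point): Same pin: centre of its red flat-sided grip, 60 mm long (along x), 16 mm wide (y), 24 mm tall (z); the shoulder is 30 mm ahead along x.
- pin: Same pin as a whole, 120 to 200 g, balanced in the grip, so it lies steady on the grip's flat with the shank level; origin under the shoulder on the grip's underside, 12 mm below the shank axis; x towards the tip.
- cup_mid (a point): Clear plastic cup, 72 mm wide, 85 mm tall, this point at half its height. Leave alone.
- jar_mid (a point): White jar with a red band, 64 mm wide, 75 mm tall, this point at half its height. Leave alone.
- brush: Paste brush lying on the table, about 200 mm long, along its x. Leave alone.

How it is judged:
By the outcome, as a careful person would: the job done as asked, in the order asked, and still so for the second after the job is handed in, with the robot touching nothing.
It also fails if it takes over 72 s, if anything falls off the work surface, if the arm or the gripper's body presses on something with over 40 N, if the wrist force passes 120 N, or if a joint passes its speed limit or range.

## Robot

A 7-joint arm with a two-finger parallel gripper is mounted at the origin on the work surface. World frame = base frame: x ahead of the robot, y to its left, z up, the work surface at z = 0. Lengths are in m, angles in rad, forces in N, time in s.
With the tool pointing down it reaches from about 0.4 to 0.9 m from the base axis. Payload 5.6 kg.
Tool frame: the origin (TCP) lies midway between the tips of the shut fingers; the grasp point (between the pads) lies 19 mm behind it; x points along the fingers, y is the direction in which the jaws open and shut, and the axes are right-handed (so a half turn about x gives the same grasp; the last joint's range is limited). The gripper opens to 92 mm and grips with 3 to 60 N. Pads are 20 mm wide; open, the fingers measure 128 mm over their backs; the gripper's body (75 mm by 189 mm) begins 69 mm behind the grasp point.
Start: joints at [-1.253, 0.468, -0.012, 1.603, 0.006, 1.071, -0.056], TCP at [0.23, 0.608, 0.185] pointing down, gripper open.
Joint ranges: [-2.53, 2.53], [-0.31, 2.02], [-1.57, 1.55], [0.28, 2.44], [-1.29, 4.43], [0.15, 1.84], [-2.92, 2.92]. Speed limits (rad/s): [2.57, 2.57, 3.14, 3.14, 3.14, 3.14, 3.14].

## Interface

Orientations are given as a rotation vector (axis times angle).
In Python, from cell import manip gives the robot as it stands. Calls block until the motion is done:
- manip.move_pose(position, orientation): joint-space move of the TCP to a pose.
- manip.move_l(position, rotation=None, max_speed=0.15, force_limit=None): straight line of the TCP; rotation=None keeps the orientation; max_speed is the mean speed in m/s. With force_limit (N) it stops when the force on the tool has changed by that much, and returns True; else False.
- manip.movej(angles): joint-space move.
- manip.grip(opening): finger opening in m; the grip force is fixed at half the most; returns when the fingers have stopped.
- manip.wait(seconds).
- manip.ik(position, orientation): joint angles nearest the present ones, or None.
- manip.get_obs(): the state.
- manip.grab_frame(name): name is "scene" or "top"; returns a dict with "frame" (480x640x3 uint8, red, green, blue), "camera_matrix" (3x3 intrinsics, pixels), "T" (4x4, takes a point from camera to world coordinates). Camera axes: x right, y up, looking along -z (the intrinsics and any distortion apply to the point x, -y, -z); pixel columns grow to the right and rows downward; lengths in m; the calibration is good to about 2 mm. A picture is of the moment at which its call begins. There is no depth.
A pose or a line that the arm cannot do raises manip.Unreachable and nothing moves.
- manip.finish_job(): hands the job in, once; it reports no verdict.
Trained networks look in a picture, given as the dict that the camera call returned (one of the last four; its "shot" number tells which), for a name from the list of things; names that differ only in an ending like _2 or _b are one class to them, and where a whole thing is asked for, a point or a joint stands for the part that bears it (a point fixed in the world has none). Each returns a list of dicts, best first, with "score" (0 to 1); they miss things now and then, are a little off and sometimes report something else, mostly with a low value. They report only what shows in the picture. A call takes as long as a camera call.
- manip.find_in(thing, picture): "bbox" ([centre column, centre row, width, height] in pixels, round what is visible of it).
- manip.trace(thing, picture): "mask" (480x640 bool, what is visible of it) and "bbox" ([centre column, centre row, width, height] in pixels, round what is visible of it).
- manip.place_of(thing, picture): "position" ([column, row] in pixels: a listed point, or the origin of a listed thing).
The state is a dict: "time": time; "q": joint angles; "qvel": joint speeds; "joint_efforts": joint torques, N m; "eef_pos": TCP position; "tool_rot": TCP orientation; "contact_force": force on the tool from outside, world axes, zero at the start; "wrist_torque": the same for the moment, N m; "gripper_width": finger opening in m.
Only numpy, scipy, OpenCV 4.12 (cv2) and the standard library are available. Lean on these libraries where they do the work, as an engineer would, in place of code of your own. Each camera call takes 0.05 s, during which the arm holds its last target.

## Working session

There is one attempt and no reset: what is moved stays moved. The work goes in short steps, each a Python script; the robot and the scene stay as the last script left them, time stands still between calls to the robot, and variables do not carry over. Pictures are saved under pics/ and viewed, and the job is handed in when it is done.

```bash
ls; mkdir -p pics
python3 - <<'E'
from cell import manip
import cv2,numpy as np
o=manip.get_obs();print(o['time'],o['eef_pos'],o['tool_rot'],o['gripper_width'])
for n in("scene","top"):
    f=manip.grab_frame(n);cv2.imwrite(f'pics/{n}0.png',f['frame'][:,:,::-1])
    print(n,f['camera_matrix'],f['T'],[k for k in f])
    for t in("crank_knob","lug_holes","press","holster","pin_shank","pin_shoulder","pin_tip","pin_grip","cup_mid","jar_mid","brush"):
        r=manip.place_of(t,f);print(t,[(np.round(a['position'],1).tolist(),round(a['score'],2)) for a in r[:3]])
print(manip.get_obs()['time'])
E
```

```text
pics
0.0 [0.22930994 0.60752585 0.18402154] [ 0.28167344  1.55236948 -0.28451227] 0.09199242887922782
scene [[484.21809981   0.         318.37098748]
 [  0.         484.21809981 233.94865845]
 [  0.           0.           1.        ]] [[-0.6036584  -0.55771727  0.56969114  1.17137474]
 [ 0.79702766 -0.43879041  0.4149818   0.29638222]
 [ 0.01853249  0.70456684  0.7093956   0.80146736]
 [ 0.          0.          0.          1.        ]] ['frame', 'camera_matrix', 'T', 'shot']
crank_knob [([426.5, 423.7], 0.55), ([299.3, 194.0], 0.54)]
lug_holes [([312.7, 203.7], 0.76)]
press [([308.3, 247.8], 0.61)]
holster [([478.9, 332.8], 0.85)]
pin_shank [([427.3, 423.9], 0.75), ([460.6, 313.0], 0.63)]
pin_shoulder [([478.4, 328.7], 0.68), ([480.2, 336.1], 0.61)]
pin_tip [([449.8, 297.6], 0.48)]
pin_grip []
cup_mid [([430.9, 424.9], 0.63)]
jar_mid [([325.5, 345.6], 0.91), ([309.4, 204.1], 0.63)]
brush [([243.8, 204.4], 0.76)]
top [[586.67021383   0.         314.21448409]
 [  0.         586.67021383 237.62548825]
 [  0.           0.           1.        ]] [[-0.00435142  0.99355287 -0.11328616  0.50741184]
 [-0.99981632 -0.00643721 -0.01805241 -0.06780388]
 [-0.01866527  0.1131868   0.99339839  1.23213527]
 [ 0.          0.          0.          1.        ]] ['frame', 'camera_matrix', 'T', 'shot']
crank_knob [([366.1, 230.2], 0.52), ([174.9, 283.0], 0.5)]
lug_holes [([372.4, 265.6], 0.85), ([200.1, 289.5], 0.74)]
press [([366.6, 276.3], 0.68)]
holster [([179.7, 282.4], 0.74), ([176.6, 281.2], 0.45)]
pin_shank [([198.2, 288.4], 0.47)]
pin_shoulder [([176.9, 282.0], 0.72)]
pin_tip [([217.1, 298.0], 0.55)]
pin_grip []
cup_mid [([168.8, 165.2], 0.86)]
jar_mid [([276.4, 176.7], 0.82)]
brush [([474.5, 282.8], 0.97), ([217.1, 299.4], 0.16)]
1.2
```

View pics/scene0.png

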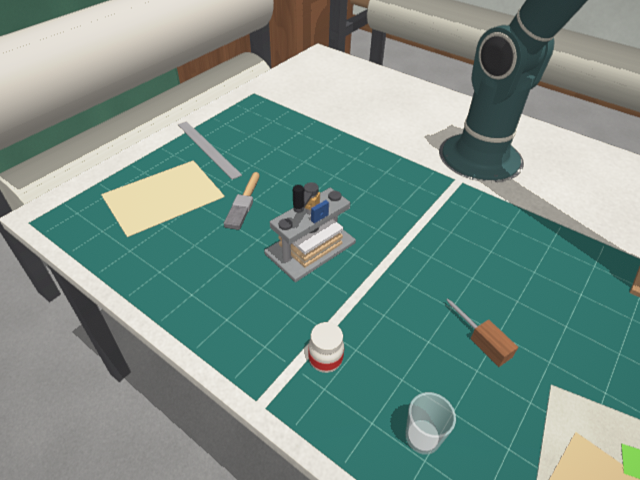

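View pics/top0.png

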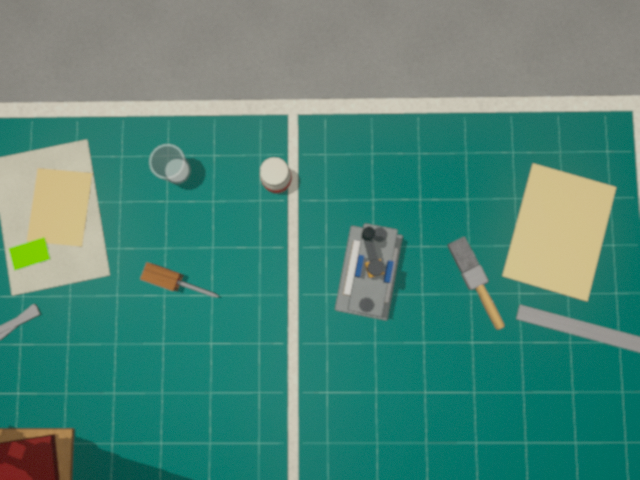

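Run:
```python
import cv2
a=cv2.imread('pics/scene0.png')[165:290,250:370];cv2.imwrite('pics/s0c.png',cv2.resize(a,None,fx=4.8,fy=4.8,interpolation=cv2.INTER_CUBIC))
a=cv2.imread('pics/top0.png')[215:330,325:415];cv2.imwrite('pics/t0c.png',cv2.resize(a,None,fx=5,fy=5,interpolation=cv2.INTER_CUBIC))
a=cv2.imread('pics/scene0.png')[285:375,430:530];b=cv2.imread('pics/top0.png')[250:310,130:230]
a=cv2.resize(a,None,fx=4,fy=4);b=cv2.resize(b,None,fx=4,fy=4)
cv2.imwrite('pics/hc.png',cv2.vconcat([a,b]))
```

```text
(no output)
```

View pics/s0c.png

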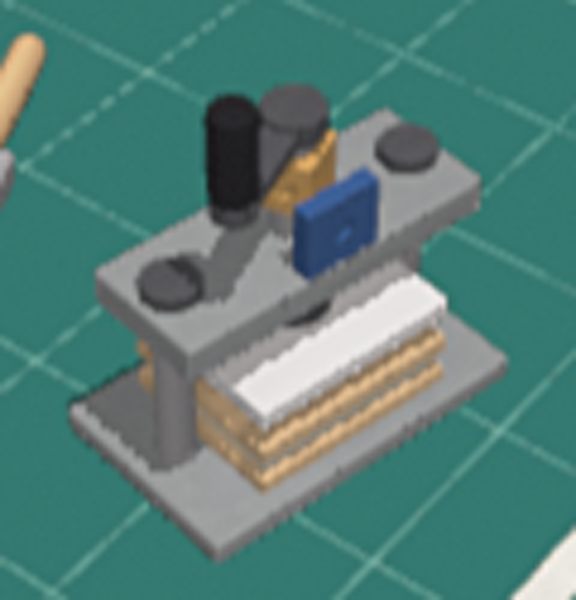

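View pics/t0c.png

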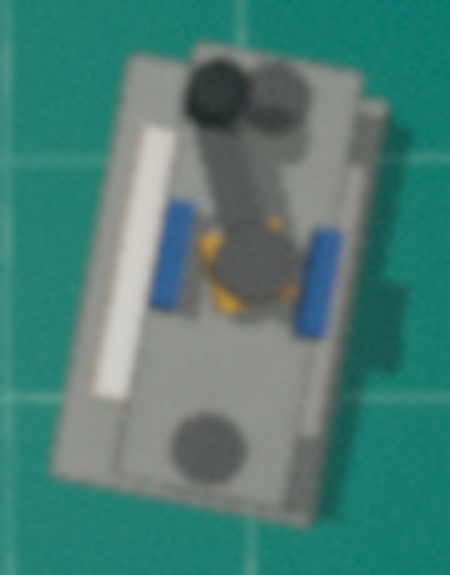

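View pics/hc.png

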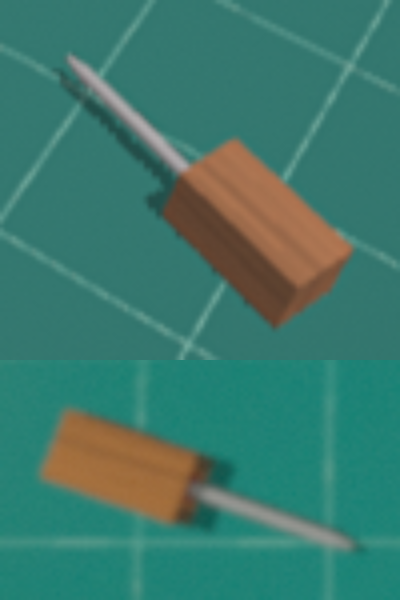

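```bash
cat > geo.py <<'E'
import numpy as np
from scipy.optimize import least_squares
C={'scene':(np.array([[484.21809981,0,318.37098748],[0,484.21809981,233.94865845],[0,0,1]]),np.array([[-0.6036584,-0.55771727,0.56969114,1.17137474],[0.79702766,-0.43879041,0.4149818,0.29638222],[0.01853249,0.70456684,0.7093956,0.80146736],[0,0,0,1]])),
'top':(np.array([[586.67021383,0,314.21448409],[0,586.67021383,237.62548825],[0,0,1]]),np.array([[-0.00435142,0.99355287,-0.11328616,0.50741184],[-0.99981632,-0.00643721,-0.01805241,-0.06780388],[-0.01866527,0.1131868,0.99339839,1.23213527],[0,0,0,1]]))}
def proj(c,P):
    K,T=C[c];P=np.atleast_2d(P);q=(P-T[:3,3])@T[:3,:3];q=q*[1,-1,-1];u=q@K.T
    return u[:,:2]/u[:,2:]
def onplane(c,uv,z):
    K,T=C[c];d=np.linalg.inv(K)@[uv[0],uv[1],1];d=T[:3,:3]@(d*[1,-1,-1]);o=T[:3,3]
    return o+d*(z-o[2])/d[2]
def tri(a,b,ca='scene',cb='top'):
    f=lambda X:np.r_[(proj(ca,X)-a).ravel(),(proj(cb,X)-b).ravel()]
    r=least_squares(f,[.55,0,.1]);return r.x,r.fun
def Rz(t):
    c,s=np.cos(t),np.sin(t);return np.array([[c,-s,0],[s,c,0],[0,0,1]])
E
python3 - <<'E'
from geo import *
ch=lambda sx,sy:[sx*.033,sy*.085,.115]
ba=lambda sx,sy:[sx*.055,sy*.09,.014]
# provisional frame: x=world -y => yaw -90; press +y -> world +x (image up)
T=[((364,224),ch(-1,1)),((397.4,229.4),ch(1,1)),((348.6,309.4),ch(-1,-1)),((381.4,315),ch(1,-1)),((366.8,304.4),[0,-.068,.123]),((379.4,234.4),[0,.068,.123]),
((351.4,226),ba(-1,1)),((335.4,310),ba(-1,-1)),((387.4,319.6),ba(1,-1)),((402.6,235),ba(1,1))]
S=[((270.2,222.9),ch(1,1)),((289.6,239),ch(-1,1)),((350,203.1),ch(-1,-1)),((330.8,187.9),ch(1,-1)),((264.6,250),ba(1,1)),((355.6,240),ba(-1,-1))]
def res(p,L,c):
    P=np.array([l[1] for l in L])@Rz(p[2]).T+[p[0],p[1],0];return (proj(c,P)-[l[0] for l in L])
for nm,f in(('top',lambda p:res(p,T,'top').ravel()),('scene',lambda p:res(p,S,'scene').ravel()),('both',lambda p:np.r_[res(p,T,'top').ravel(),res(p,S,'scene').ravel()])):
    r=least_squares(f,[.5,-.1,-1.57]);print(nm,r.x,np.degrees(r.x[2]));print(np.round(r.fun.reshape(-1,2),1).tolist())
p=r.x
print('knobtop',tri((298.5,187.5),(368.6,233.4)))
for s in(4.7,1.57):
  for phi in np.arange(.1,.8,.05): pass
# predicted knob for both hyps; fit angle
for hyp,off in(('x=p',0),('x=p+pi',np.pi)):
    def f(v):
        s=v[0];a=p[2]+off-s;z=.133+.058+.00159*(12.566-s)+.020
        P=[p[0]+.06*np.cos(a),p[1]+.06*np.sin(a),z]
        return np.r_[(proj('scene',P)-(298.5,187.5)).ravel(),(proj('top',P)-(368.6,233.4)).ravel()]
    r=least_squares(f,[4.7 if off==0 else 1.57]);print(hyp,r.x,r.fun)
# pin & holster
print('tip',tri((430+68/4,285+55/4),(130+355/4,250+547/4-90)) )
for c,uv in(('scene',(447,298.75)),('top',(218.75,296.75-0))): print(c,onplane(c,uv,.016))
E
```

```text
top [ 0.57354384 -0.1589886  -1.76439197] -101.09221336139848
[[-0.1, -1.4], [0.4, -0.5], [-0.8, 0.8], [0.8, 1.8], [0.1, 0.2], [0.3, -0.5], [-0.6, -1.0], [-0.5, 0.1], [0.2, 0.7], [0.1, -0.3]]
scene [ 0.57797877 -0.15596071 -1.76756911] -101.27425009349088
[[-1.0, -0.9], [0.0, 0.6], [1.3, -0.5], [-0.4, -0.4], [-0.9, 0.8], [1.1, -0.1]]
both [ 0.57443685 -0.1584371  -1.7647864 ] -101.11481267356666
[[-0.4, -1.9], [0.1, -1.0], [-1.2, 0.3], [0.5, 1.4], [-0.2, -0.3], [-0.0, -1.0], [-0.9, -1.4], [-0.8, -0.4], [-0.1, 0.2], [-0.1, -0.7], [-0.8, -2.3], [0.3, -0.9], [1.2, -1.9], [-0.4, -1.7], [-0.6, -0.5], [1.0, -1.5]]
knobtop (array([ 0.63016522, -0.14477107,  0.22097367]), array([ 0.7510258 ,  0.11778053,  0.58508586, -0.39360659]))
x=p [4.26450602] [ 0.53312801 -0.28597261 -0.11007345 -1.96255576]
x=p+pi [1.11009687] [ 0.88728605 -2.27663463 -0.32746349 -2.20610505]
tip (array([0.52416358, 0.15335195, 0.01248818]), array([-0.15619958, -0.01069516, -0.14970504,  0.06258382]))
scene [0.52687273 0.15425265 0.016     ]
top [0.52424278 0.15240621 0.016     ]
```

```bash
cat >> geo.py <<'E'
from scipy.spatial.transform import Rotation as R
def down(jaw):
    # tool x down, tool y along jaw yaw
    x=np.array([0,0,-1.]);y=np.array([np.cos(jaw),np.sin(jaw),0]);return R.from_matrix(np.c_[x,y,np.cross(x,y)]).as_rotvec()
PX,PY,PW=.5744,-.1584,-1.765
E
python3 - <<'E'
from geo import *
from cell import manip
o=manip.get_obs();print(R.from_rotvec(o['tool_rot']).as_matrix().round(2))
for jaw in(PW+np.pi/2,PW-np.pi/2):
  for s in(4.27,5.5,7,8.5,10,11.5,12.566):
    a=PW-s;z=.133+.058+.00159*(12.566-s)-.016
    q=manip.ik([PX+.06*np.cos(a),PY+.06*np.sin(a),z],down(jaw));print(round(jaw,2),s,None if q is None else np.round(q,2))
  for x in (-.028,-.07,-.17):
    P=np.array([PX,PY,0])+Rz(PW)@[x,0,.12];q=manip.ik(P,down(jaw));print('pin',None if q is None else np.round(q,2))
for j in (np.radians(-109)+np.pi/2,np.radians(-109)-np.pi/2):
  for P in([.54,.2,.02],[.5,.1,.02],[.55,.25,.1]):
    q=manip.ik(P,down(j));print('h',None if q is None else np.round(q,2))
E
```

```text
[[ 0.    0.35  0.94]
 [ 0.    0.94 -0.35]
 [-1.    0.    0.  ]]
-0.19 4.27 [-0.34  0.54  0.73  1.64 -0.39  1.12  0.3 ]
-0.19 5.5 [-0.38  0.61  0.97  1.67 -0.54  1.16  0.54]
-0.19 7 [-0.43  0.43  0.94  1.87 -0.4   1.04  0.48]
-0.19 8.5 [-0.52  0.37  0.83  1.9  -0.32  1.01  0.26]
-0.19 10 [-0.39  0.5   0.71  1.71 -0.37  1.07  0.25]
-0.19 11.5 [-0.36  0.62  0.92  1.65 -0.53  1.14  0.5 ]
-0.19 12.566 [-0.39  0.55  0.98  1.78 -0.51  1.09  0.57]
pin [-0.4   0.54  0.76  1.84 -0.45  0.95  0.37]
pin [-0.41  0.51  0.67  1.83 -0.39  0.93  0.24]
pin [-0.52  0.52  0.61  1.8  -0.36  0.94  0.05]
-3.34 4.27 [-0.63  0.85  1.34  1.66 -0.85  1.34 -2.48]
-3.34 5.5 [-0.53  0.84  1.34  1.68 -0.84  1.33 -2.37]
-3.34 7 [-0.64  0.68  1.36  1.88 -0.72  1.2  -2.37]
-3.34 8.5 [-0.81  0.64  1.36  1.92 -0.69  1.17 -2.52]
-3.34 10 [-0.7   0.82  1.35  1.72 -0.83  1.3  -2.51]
-3.34 11.5 [-0.54  0.87  1.34  1.66 -0.87  1.34 -2.38]
-3.34 12.566 [-0.55  0.78  1.35  1.79 -0.81  1.26 -2.32]
pin [-0.7   0.88  1.34  1.85 -0.92  1.22 -2.38]
pin [ 0.94  0.92 -1.33  1.75  0.94  1.27  2.32]
pin [-0.08  0.47  0.01  1.77 -0.01  0.91  2.88]
h [-0.76  0.6   0.45  1.92 -0.39  0.71 -0.41]
h [-0.64  0.51  0.47  2.08 -0.38  0.63 -0.24]
h [-0.82  0.51  0.44  1.81 -0.28  0.88 -0.58]
h [-0.27  0.57 -0.18  1.89  0.16  0.69  2.27]
h [-0.16  0.48 -0.12  2.05  0.1   0.61  2.46]
h [-0.34  0.5  -0.18  1.78  0.11  0.87  2.23]
```

Run:
```python
from geo import *
from cell import manip
rot=down(PW+np.pi/2)
manip.move_l([.28,.5,.30],max_speed=.3)
K=np.array([.6315,-.1445])
manip.move_pose([K[0],K[1],.28],rot)
manip.grip(.05)
print(manip.get_obs()['contact_force'],manip.get_obs()['time'])
f=manip.grab_frame('top');import cv2
b=manip.grab_frame('scene')
cv2.imwrite('pics/k1.png',cv2.hconcat([cv2.resize(f['frame'][190:340,300:440],None,fx=2.8,fy=2.8),cv2.resize(b['frame'][120:270,240:380],None,fx=2.8,fy=2.8)])[:,:,::-1])
```

```text
[-0.7706855   0.37367569 -0.41367036] 5.2583
```

View pics/k1.png

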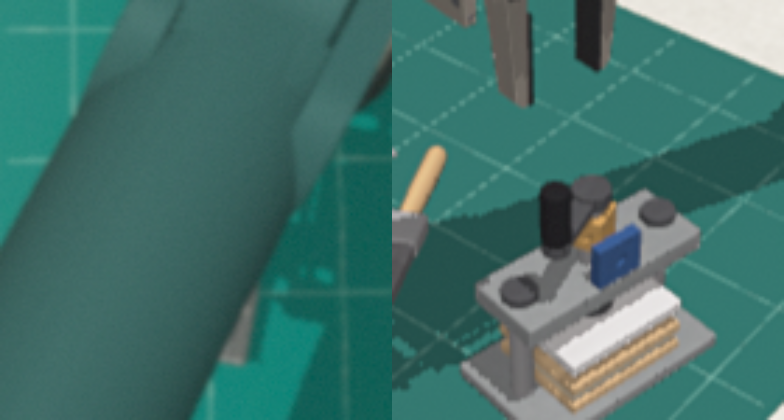

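Run:
```python
from geo import *
print(proj('scene',[[.6315,-.1445,.28],[.6302,-.1448,.221]]))
from cell import manip
o=manip.get_obs();print(o['eef_pos'],o['gripper_width'])
hit=manip.move_l([.6315,-.1445,.187],max_speed=.12,force_limit=6)
o=manip.get_obs();print(hit,o['eef_pos'],o['contact_force'])
if not hit:
    manip.grip(.0)
    o=manip.get_obs();print(o['gripper_width'],o['eef_pos'],o['contact_force'],o['time'])
import cv2
b=manip.grab_frame('scene')
cv2.imwrite('pics/k2.png',cv2.resize(b['frame'][120:270,240:380],None,fx=4,fy=4)[:,:,::-1])
```

```text
[[298.58491144 162.39825323]
 [299.22710804 187.61006798]]
[ 0.63149234 -0.14452927  0.28001251] 0.04999465105653473
False [ 0.63200848 -0.14484299  0.18776124] [-0.02879953  0.69545157 -0.21758878]
0.02051403631552138 [ 0.63283088 -0.14465237  0.18757655] [ 4.43080328 -0.77167887 -0.46650384] 6.8417
```

View pics/k2.png

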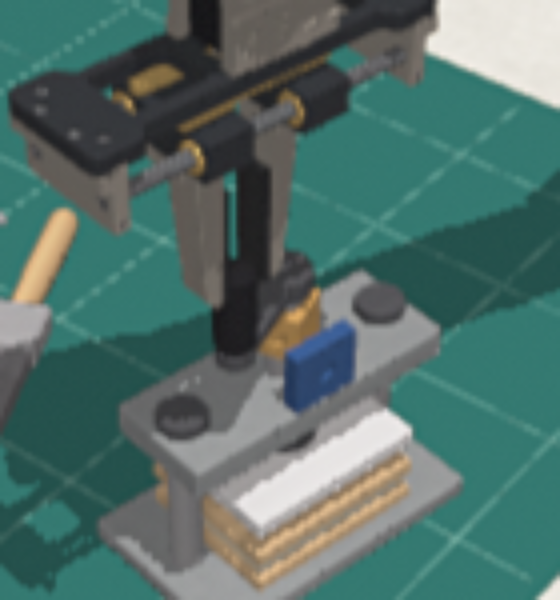

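```bash
cat > crank.py <<'E'
from geo import *
from cell import manip
S0=4.288
def go(s0,s1,n,c=(PX,PY),zb=.187,v=.15):
    L=[]
    for s in np.linspace(s0,s1,n+1)[1:]:
        a=PW-s
        hit=manip.move_l([c[0]+.06*np.cos(a),c[1]+.06*np.sin(a),zb-.00159*(s-S0)],max_speed=v,force_limit=25)
        o=manip.get_obs();e=o['eef_pos'];d=e[:2]-np.array(c);F=o['contact_force']
        u=np.array([np.cos(a),np.sin(a)])
        print(round(s,2),'meas s %.3f r %.4f z %.4f'%((PW-np.arctan2(d[1],d[0]))%(2*np.pi),np.hypot(*d),e[2]),'Frad %.1f Ftan %.1f Fz %.1f'%(F[:2]@u,F[:2]@[u[1],-u[0]],F[2]),round(o['time'],1),round(o['gripper_width'],4),flush=True)
        if hit: print('HIT');break
        L.append(e)
    return L
E
python3 - <<'E'
from crank import *
go(S0,S0+1.5,5)
E
```

```text
4.59 meas s 4.611 r 0.0604 z 0.1870 Frad 3.4 Ftan 1.8 Fz 2.7 7.2 0.0204
4.89 meas s 4.909 r 0.0606 z 0.1865 Frad 5.1 Ftan 2.0 Fz 2.5 7.4 0.0208
5.19 meas s 5.211 r 0.0607 z 0.1860 Frad 5.8 Ftan 1.6 Fz 2.3 7.7 0.0205
5.49 meas s 5.513 r 0.0608 z 0.1855 Frad 5.3 Ftan 3.3 Fz 3.4 8.0 0.0205
5.79 meas s 5.808 r 0.0607 z 0.1850 Frad 5.2 Ftan 2.3 Fz 4.9 8.2 0.0206
```

Run:
```python
from crank import *
L=go(S0+1.5,12.566,20)
L=np.array(L)
r=least_squares(lambda p:np.hypot(L[:,0]-p[0],L[:,1]-p[1])-p[2],[PX,PY,.06]);print(r.x,np.abs(r.fun).max())
import cv2
b=manip.grab_frame('scene')
cv2.imwrite('pics/k3.png',cv2.resize(b['frame'][120:270,240:380],None,fx=4,fy=4)[:,:,::-1])
```

```text
6.13 meas s 6.148 r 0.0605 z 0.1844 Frad 6.1 Ftan 2.7 Fz 7.3 8.5 0.0204
6.47 meas s 0.210 r 0.0603 z 0.1838 Frad 4.3 Ftan 1.8 Fz 7.4 8.8 0.0202
6.8 meas s 0.559 r 0.0600 z 0.1832 Frad 4.1 Ftan 2.6 Fz 8.9 9.1 0.0201
7.14 meas s 0.912 r 0.0597 z 0.1826 Frad 2.9 Ftan 2.4 Fz 10.4 9.4 0.0205
7.48 meas s 1.267 r 0.0595 z 0.1820 Frad 1.2 Ftan 2.2 Fz 9.4 9.7 0.0209
7.82 meas s 1.606 r 0.0594 z 0.1815 Frad -2.6 Ftan 2.5 Fz 4.4 9.9 0.0203
8.16 meas s 1.912 r 0.0593 z 0.1810 Frad -4.3 Ftan 2.5 Fz 3.0 10.2 0.0201
8.5 meas s 2.227 r 0.0592 z 0.1805 Frad -3.8 Ftan 1.9 Fz 4.0 10.5 0.0206
8.84 meas s 2.558 r 0.0592 z 0.1800 Frad -3.1 Ftan 1.8 Fz 5.0 10.8 0.0205
9.18 meas s 2.896 r 0.0591 z 0.1795 Frad -1.3 Ftan 2.0 Fz 6.9 11.1 0.0202
9.52 meas s 3.237 r 0.0593 z 0.1790 Frad -0.4 Ftan 2.6 Fz 5.9 11.3 0.0208
9.85 meas s 3.580 r 0.0595 z 0.1785 Frad 1.4 Ftan 2.7 Fz 6.0 11.6 0.0207
10.19 meas s 3.922 r 0.0598 z 0.1779 Frad 1.3 Ftan 2.0 Fz 5.9 11.9 0.0205
10.53 meas s 4.264 r 0.0601 z 0.1774 Frad 3.3 Ftan 2.7 Fz 5.5 12.2 0.0201
10.87 meas s 4.606 r 0.0604 z 0.1769 Frad 5.4 Ftan 2.6 Fz 4.8 12.5 0.0205
11.21 meas s 4.953 r 0.0606 z 0.1763 Frad 5.4 Ftan 2.1 Fz 4.1 12.8 0.0206
11.55 meas s 5.301 r 0.0607 z 0.1758 Frad 6.3 Ftan 1.9 Fz 5.5 13.1 0.0202
11.89 meas s 5.639 r 0.0608 z 0.1752 Frad 5.1 Ftan 2.5 Fz 7.3 13.3 0.0207
12.23 meas s 5.978 r 0.0607 z 0.1746 Frad 5.9 Ftan 2.2 Fz 7.3 13.6 0.0202
12.57 meas s 0.037 r 0.0605 z 0.1740 Frad 4.2 Ftan 3.0 Fz 9.0 13.9 0.0209
[ 0.57480887 -0.15908616  0.05990239] 0.000142380141011339
```

View pics/k3.png

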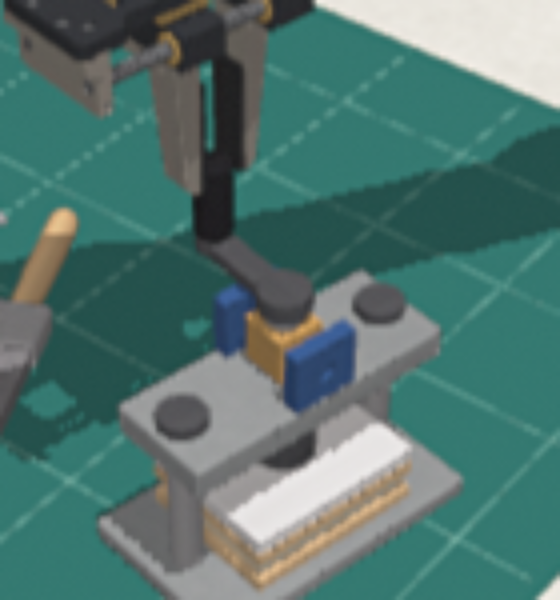

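Run:
```python
from crank import *
o=manip.get_obs();e=o['eef_pos'];d=e[:2]-[.57481,-.15909];print(PW-np.arctan2(d[1],d[0]),e)
manip.grip(.044)
e=manip.get_obs()['eef_pos']
manip.move_l([e[0],e[1],.27],max_speed=.25,force_limit=15)
# get out of the way, towards the holster side
P=[.50,.10,.27];manip.move_pose(P,down(PW+np.pi/2))
manip.movej(np.r_[-1.0,manip.get_obs()['q'][1:]]) if 0 else None
import cv2
for n in('scene','top'):
    b=manip.grab_frame(n);cv2.imwrite(f'pics/{n}4.png',b['frame'][:,:,::-1])
print(manip.get_obs()['time'])
a=cv2.imread('pics/scene4.png')[165:290,250:370];b=cv2.imread('pics/top4.png')[195:345,325:425]
cv2.imwrite('pics/c4.png',cv2.hconcat([cv2.resize(a,(400,417),interpolation=cv2.INTER_CUBIC),cv2.resize(b,(278,417),interpolation=cv2.INTER_CUBIC)]))
```

```text
0.04322995140773811 [ 0.56068921 -0.21744079  0.17399463]
16.3333
```

View pics/c4.png

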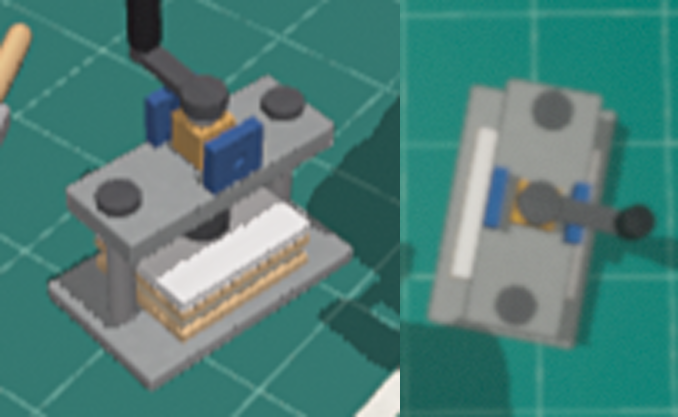

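View pics/top4.png

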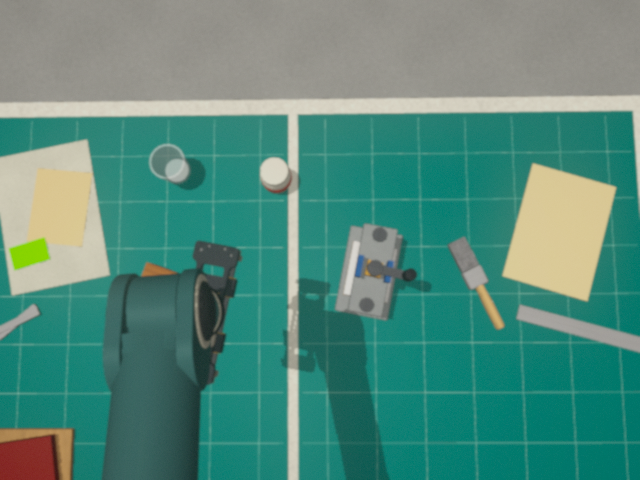

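Run:
```python
from geo import *
import cv2
tip=[onplane('scene',(447,298.75),.016),onplane('top',(218.75,296.75),.016)]
m=[onplane('scene',(476.25,327),.016),onplane('top',(177.5,282.5),.016)]
for a,b in zip(tip,m): d=a-b;print(a,b,np.hypot(*d[:2]),np.degrees(np.arctan2(d[1],d[0])))
print(tri((476.25,327),(177.5,282.5)))
# segment shank in originals: line fit on holster-free grey pixels
for n,(r0,r1,c0,c1) in(('scene',(292,326,440,474)),('top',(280,300,180,222))):
    im=cv2.imread(f'pics/{n}0.png')[r0:r1,c0:c1].astype(int)
    b,g,r=im[...,0],im[...,1],im[...,2]
    mk=(r>95)&(abs(r-g)<35)
    mk=mk&((g-r)<25)
    ys,xs=np.nonzero(mk);print(n,mk.sum())
    print('\n'.join(''.join('#' if v else '.' for v in row) for row in mk))
```

```text
[0.52687273 0.15425265 0.016     ] [0.55392084 0.23008927 0.016     ] 0.0805157925369631 -109.62943694094373
[0.52424278 0.15240621 0.016     ] [0.55410074 0.23880192 0.016     ] 0.0914096068347155 -109.06491100922582
(array([0.55544815, 0.23352073, 0.02059226]), array([ 1.92884947,  0.09821794,  1.99943802, -0.74778695]))
scene 136
..................................
..................................
..................................
..................................
..................................
..................................
..................................
.......##.........................
.......###........................
........####......................
........#####.....................
.........#####....................
..........#####...................
...........#####..................
............#####.................
.............#####................
..............#####...............
...............#####..............
................#####.............
.................#####............
..................#####...........
...................######.....
[... 592 characters left out ...]
............
##########................................
.############.............................
....############..........................
........###########.......................
..........###########.....................
.............###########..................
................###########...............
...................###########............
......................###########.........
........................###########.......
...........................#########......
..............................########....
..................................####....
..........................................
..........................................
..........................................
```

Run:
```python
from geo import *
from cell import manip
import cv2
L=[((454,304),(468.5,320),'scene'),((189.5,286),(207,292),'top')]
for a,b,c in L:
    A,B=onplane(c,a,.016),onplane(c,b,.016);print(c,A,B,np.degrees(np.arctan2(*(B-A)[1::-1])))
yaw=np.radians(-109.3);u=np.array([np.cos(yaw),np.sin(yaw)]);nrm=np.array([-u[1],u[0]])
for a,b,c in L:print(c,[onplane(c,p,.016)[:2]@nrm for p in(a,b)],'tip',np.array([.5255,.1535])@nrm)
tip=np.array([.5255,.1535]);G=tip-.045*u
rot=down(yaw+np.pi/2)
manip.move_pose([*G,.12],rot);manip.grip(.06)
hit=manip.move_l([*G,.006],max_speed=.12,force_limit=8)
o=manip.get_obs();print(hit,o['eef_pos'],o['contact_force'],o['time'])
if not hit:
    manip.grip(0);o=manip.get_obs();print(o['gripper_width'],o['eef_pos'],o['contact_force'],o['time'])
b=manip.grab_frame('scene');cv2.imwrite('pics/p5.png',cv2.resize(b['frame'][220:400,400:560],None,fx=4,fy=3.3)[:,:,::-1])
```

```text
scene [0.53015488 0.17141445 0.016     ] [0.54806965 0.21119841 0.016     ] 65.75789477624106
top [0.54672549 0.21362262 0.016     ] [0.53414876 0.17696785 0.016     ] -108.93776117463358
scene [np.float64(0.4437057374767701), np.float64(0.4474645462427809)] tip 0.44523344077550736
top [np.float64(0.445394688959346), np.float64(0.4456396898816162)] tip 0.44523344077550736
False [0.54102129 0.19610245 0.00665882] [-0.79706943 -0.222879    0.18384949] 18.625
0.00027500563128986634 [0.54036994 0.1959465  0.00597525] [-0.06593569 -0.99761699 -0.80414728] 19.575
```

View pics/p5.png

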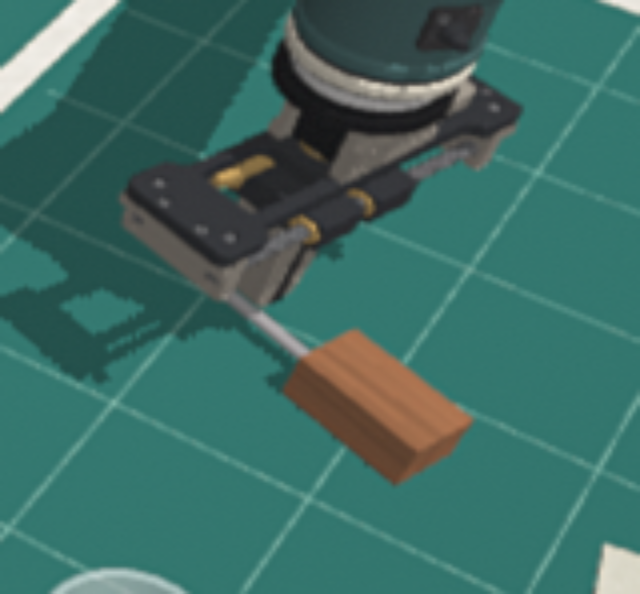

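Run:
```python
from geo import *
from cell import manip
o=manip.get_obs();print(o['gripper_width'],o['eef_pos'],R.from_rotvec(o['tool_rot']).as_matrix().round(3).tolist())
print(proj('scene',[[.5404,.196,.006],[.5404,.196,.016],[.5404,.196,.025]]),proj('top',[[.5404,.196,.016]]))
import cv2
b=manip.grab_frame('scene');cv2.imwrite('pics/p6.png',cv2.resize(b['frame'][280:340,430:510],None,fx=10,fy=10,interpolation=cv2.INTER_CUBIC)[:,:,::-1])
```

```text
0.0005605680974389867 [0.54037668 0.19592807 0.00597692] [[-0.0, 0.944, -0.331], [-0.0, -0.331, -0.944], [-1.0, -0.0, 0.0]]
[[461.89009472 316.45959164]
 [463.0461288  313.51037043]
 [464.10129093 310.81848914]] [[197.90359682 289.01704426]]
```

View pics/p6.png

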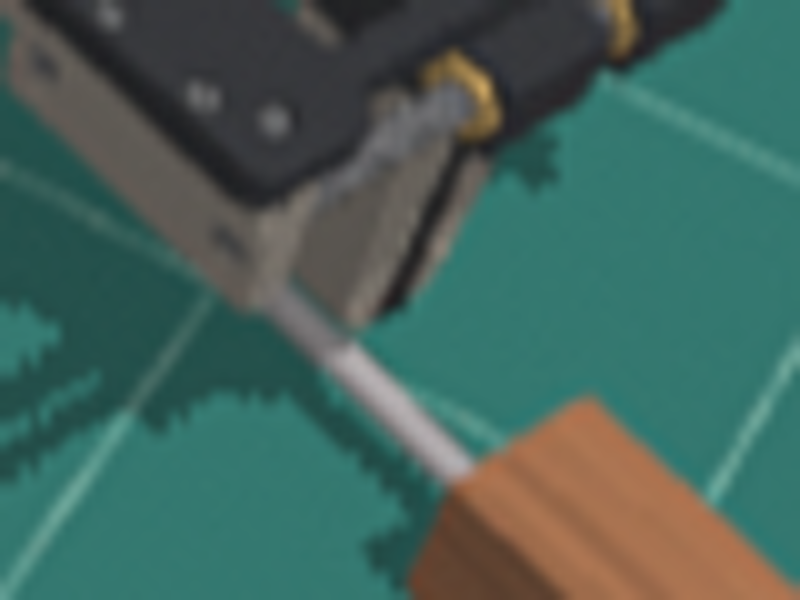

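Run:
```python
from geo import *
from cell import manip
import cv2
e=manip.get_obs()['eef_pos']
manip.move_l([e[0],e[1],.03],max_speed=.15)
manip.grip(.06)
b=manip.grab_frame('scene');cv2.imwrite('pics/p7.png',cv2.resize(b['frame'][250:340,400:520],None,fx=6.6,fy=6.6,interpolation=cv2.INTER_CUBIC)[:,:,::-1])
o=manip.get_obs();print(o['eef_pos'],o['gripper_width'],o['time'])
c=o['eef_pos'];R_=R.from_rotvec(o['tool_rot']).as_matrix()
for dz in(0,.018):
  for sy in(1,-1):
    print(dz,sy,((proj('scene',[c+R_@[-dz,sy*w,zz] for w in(.03,.048) for zz in (-.01,.01)])-[400,250])*6.6).round(0).tolist())
```

```text
[0.54039228 0.19593326 0.03003316] 0.060539230199722995 21.0083
0 1 [[378.0, 461.0], [330.0, 413.0], [334.0, 489.0], [285.0, 440.0]]
0 -1 [[523.0, 370.0], [473.0, 324.0], [565.0, 343.0], [515.0, 299.0]]
0.018 1 [[392.0, 424.0], [343.0, 377.0], [347.0, 453.0], [298.0, 404.0]]
0.018 -1 [[538.0, 333.0], [488.0, 288.0], [581.0, 307.0], [530.0, 262.0]]
```

View pics/p7.png

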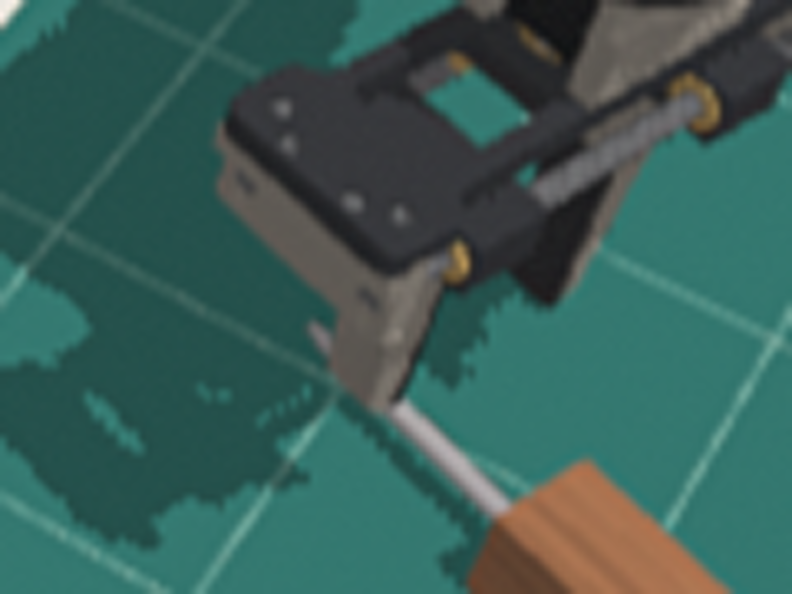

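Run:
```python
from geo import *
from cell import manip
import cv2
e=manip.get_obs()['eef_pos']
h=manip.move_l([e[0],e[1],.004],max_speed=.1,force_limit=5);o=manip.get_obs();print(h,o['eef_pos'],o['contact_force'])
h=manip.move_l([e[0],e[1],-.025],max_speed=.03,force_limit=4);o=manip.get_obs();print(h,o['eef_pos'],o['contact_force'],o['time'])
b=manip.grab_frame('scene');cv2.imwrite('pics/p8.png',cv2.resize(b['frame'][250:340,400:520],None,fx=6.6,fy=6.6,interpolation=cv2.INTER_CUBIC)[:,:,::-1])
```

```text
False [0.5398415  0.19545137 0.00311855] [ 0.60576092  0.4033741  -0.28064576]
False [ 0.54053054  0.19594457 -0.0248426 ] [ 0.53389699 -0.90505244  0.65542786] 22.5333
```

View pics/p8.png

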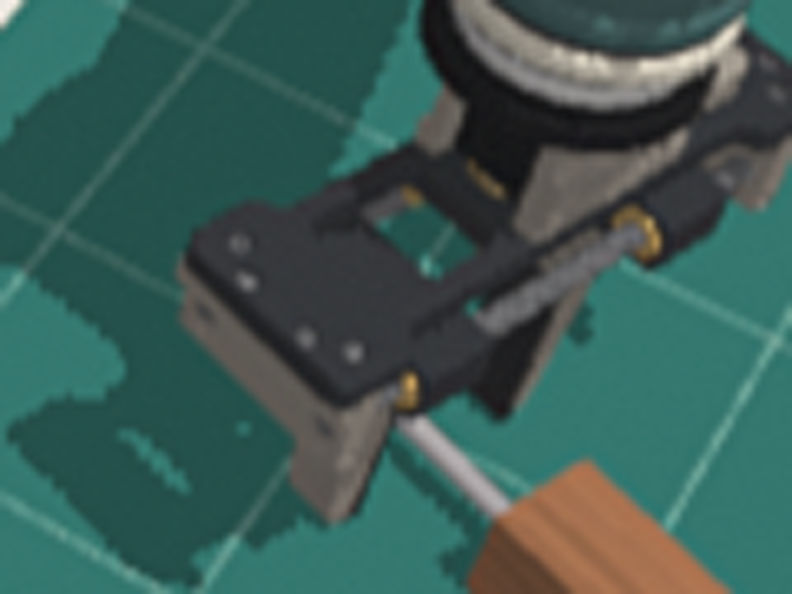

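Run:
```python
from geo import *
from cell import manip
e=manip.get_obs()['eef_pos']
h=manip.move_l([e[0],e[1],-.038],max_speed=.02,force_limit=3);o=manip.get_obs();print(h,o['eef_pos'],o['contact_force'],o['time'])
```

```text
True [ 0.54071557  0.19607574 -0.02912891] [-1.13204287 -0.6398023   6.03936731] 22.9583
```

Run:
```python
from geo import *
from cell import manip
import cv2
e=manip.get_obs()['eef_pos']
manip.move_l([.5405,.196,-.024],max_speed=.05)
manip.grip(0);o=manip.get_obs();print(o['gripper_width'],o['eef_pos'],o['contact_force'],o['time'])
yaw=np.radians(-109.3);u=np.array([np.cos(yaw),np.sin(yaw)])
if o['gripper_width']>.004:
    e=o['eef_pos'];P=e[:2]+.095*u
    h=manip.move_l([P[0],P[1],-.024],max_speed=.1,force_limit=15);o=manip.get_obs();print(h,o['gripper_width'],o['eef_pos'],o['contact_force'],o['time'])
for n in('scene','top'):
    b=manip.grab_frame(n);cv2.imwrite(f'pics/{n}9.png',b['frame'][:,:,::-1])
a=cv2.imread('pics/scene9.png')[240:360,400:540];cv2.imwrite('pics/c9.png',cv2.resize(a,None,fx=5,fy=5,interpolation=cv2.INTER_CUBIC))
```

```text
0.006243330700041544 [ 0.54050941  0.1959722  -0.02401596] [ 0.73811411 -1.15312377  0.34874644] 24.075
False 0.006929124627078354 [ 0.50937624  0.10706374 -0.02403096] [ 0.30399078  0.43217677 -1.31485411] 25.175
```

View pics/c9.png

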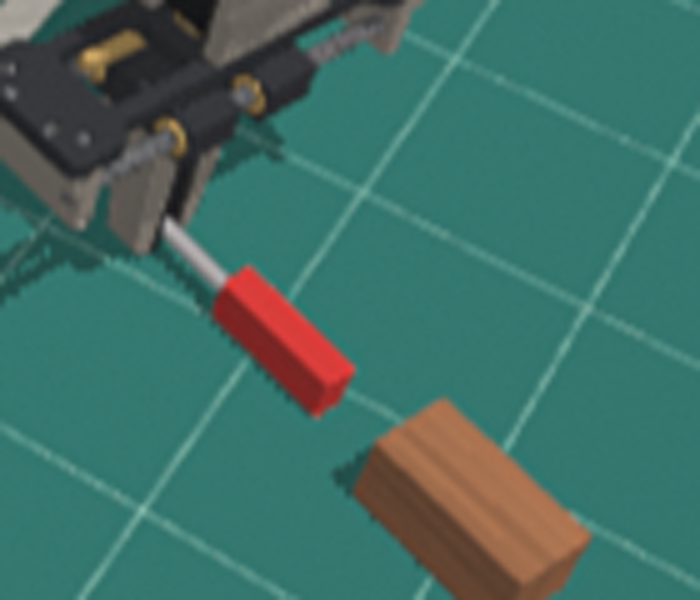

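Run:
```python
from geo import *
from cell import manip
import cv2
e=manip.get_obs()['eef_pos']
manip.move_l([e[0],e[1],-.0275],max_speed=.05)
manip.grip(.05)
manip.move_l([e[0],e[1],.06],max_speed=.2)
manip.move_l([e[0]-.02,e[1]-.06,.09],max_speed=.25)
for n in('scene','top'):
    b=manip.grab_frame(n);cv2.imwrite(f'pics/{n}10.png',b['frame'][:,:,::-1])
    for t in('pin_tip','pin_shoulder','pin_grip','pin'):
        print(n,t,[(np.round(a['position'],1).tolist(),round(a['score'],2)) for a in manip.place_of(t,b)[:2]])
print(manip.get_obs()['time'])
a=cv2.imread('pics/scene10.png')[250:350,400:500];b=cv2.imread('pics/top10.png')[240:340,170:270]
cv2.imwrite('pics/c10.png',cv2.hconcat([cv2.resize(x,None,fx=4,fy=4,interpolation=cv2.INTER_CUBIC) for x in (a,b)]))
```

```text
scene pin_tip [([418.6, 271.0], 0.84)]
scene pin_shoulder [([444.6, 297.8], 0.6)]
scene pin_grip [([452.7, 307.9], 0.65)]
scene pin [([446.0, 299.7], 0.63), ([428.9, 284.9], 0.35)]
top pin_tip [([407.1, 277.4], 0.16)]
top pin_shoulder []
top pin_grip [([208.4, 294.1], 0.55)]
top pin []
27.8167
```

View pics/c10.png

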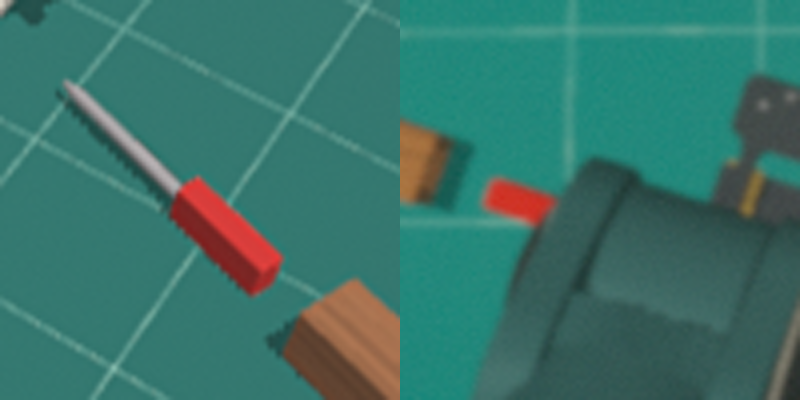

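Run:
```python
from geo import *
S=[((416.25,270.5),[.09,0,.012]),((470.75,314.7),[-.06,-.008,.024]),((449.5,294.5),[0,-.008,.024]),((463.7,321.2),[-.06,.008,.024]),((443.2,301.2),[0,.008,.024])]
T=[((192.2,285),[-.06,-.008,.024]),((191.7-.5,292.0),[-.06,.008,.024])]
# image up = +x world => +8 (toward +x) is upper row
T=[((192.6,284.7),[-.06,.008,.024]),((191.0,292.0),[-.06,-.008,.024])]
def res(p,L,c):
    P=np.array([l[1] for l in L])@Rz(p[2]).T+[p[0],p[1],0];return (proj(c,P)-[l[0] for l in L]).ravel()
p0=[.52,.16,-1.9]
for f in(lambda p:res(p,S,'scene'),lambda p:np.r_[res(p,S,'scene'),res(p,T,'top')]):
    r=least_squares(f,p0);print(r.x,np.degrees(r.x[2]),r.fun.round(1))
u=np.array([np.cos(np.radians(-109.3)),np.sin(np.radians(-109.3))])
print('by grasp: shoulder',np.array([.50938,.10706])-.045*u)
```

```text
[ 0.53050507  0.1524813  -1.93679142] -110.96997425986918 [ 0.1  1.2 -0.4  1.8 -0.3  0.9  0.6 -1.2  0.  -2.5]
[ 0.52753701  0.15159437 -1.89627076] -108.64831129807946 [-0.9  0.8  0.6 -0.1 -0.2 -0.3  1.9 -2.9  0.4 -3.6 -0.2 -2.5 -1.2 -2.4]
by grasp: shoulder [0.52425315 0.14953104]
```

```bash
cat >> geo.py <<'E'
CX,CY=.57481,-.15909
def pp(x,y=0,z=.0952,sh=.035):
    "eef target with pin shoulder at press-frame x,y"
    return np.r_[np.array([CX,CY])+(Rz(PW)@[x-sh,y,0])[:2],z]
E
python3 - <<'E'
from geo import *
from cell import manip
import cv2
print('jar',onplane('top',(276,175),.07),manip.get_obs()['time'])
yaw=np.radians(-109.3);u=np.array([np.cos(yaw),np.sin(yaw)])
G=np.array([.526,.151])-.035*u
rot=down(yaw+np.pi/2)
manip.grip(.05)
manip.move_l([*G,.05],max_speed=.25)
h=manip.move_l([*G,-.0258],max_speed=.1,force_limit=6);o=manip.get_obs();print(h,o['eef_pos'],o['contact_force'])
if not h:
    manip.grip(0);o=manip.get_obs();print(o['gripper_width'],o['eef_pos'],o['contact_force'])
    e=o['eef_pos'];manip.move_l([e[0],e[1],.13],max_speed=.15)
    o=manip.get_obs();print(o['gripper_width'],o['eef_pos'],o['contact_force'],o['time'])
    r2=down(PW+np.pi/2);q=[manip.ik(pp(x),r2) is not None for x in(-.15,-.1,-.033)];print(q)
    P=pp(-.155);P[2]=.13
    manip.move_pose(P,r2);manip.move_l(pp(-.155),max_speed=.1)
    o=manip.get_obs();print(o['gripper_width'],o['eef_pos'],pp(-.155),o['contact_force'],o['time'])
for n in('scene','top'):
    b=manip.grab_frame(n);cv2.imwrite(f'pics/{n}11.png',b['frame'][:,:,::-1])
a=cv2.imread('pics/scene11.png')[150:350,250:450];cv2.imwrite('pics/c11.png',cv2.resize(a,None,fx=3,fy=3,interpolation=cv2.INTER_CUBIC))
E
```

```text
jar [0.76783246 0.03000853 0.07      ] 27.8167
False [ 0.53802524  0.18395754 -0.02548486] [ 0.29468527 -0.95582051 -0.44804291]
0.01591390772076939 [ 0.53749003  0.18423684 -0.02563278] [-0.53627469 -0.30439382  2.4727758 ]
0.015690675148567552 [0.5367683  0.18411281 0.12914563] [ 0.01582875 -0.15406811 -1.24985856] 31.4917
[True, True, True]
0.01579955551590353 [0.61116902 0.02770901 0.09467336] [0.6114772  0.02733832 0.0952    ] [ 0.14917079 -0.63429726 -2.42524583] 32.7167
```

View pics/c11.png

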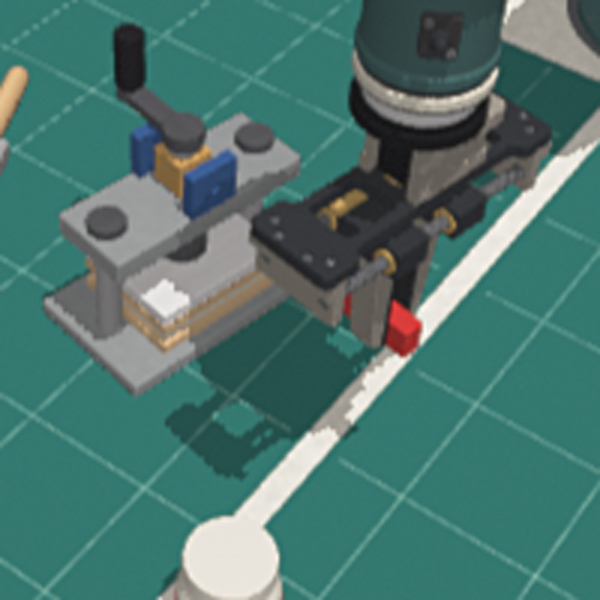

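View pics/top11.png

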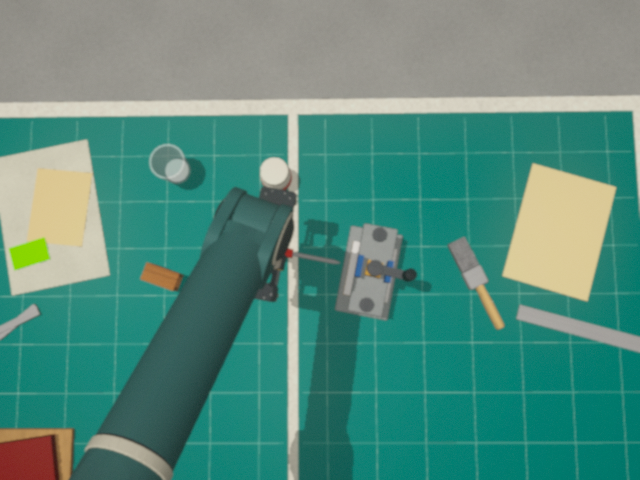

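Run:
```python
from geo import *
import cv2
def W(x,y,z):return np.r_[np.array([CX,CY])+(Rz(PW)@[x,y,0])[:2],z]
pts=[W(-.215,s*.008,.133+t*.012) for s in(1,-1) for t in(1,-1)]
print(proj('scene',pts));
print('tip',proj('top',W(-.065,0,.133)),'shoulder',proj('top',W(-.155,0,.133)))
print('lug',proj('scene',[W(-.033,0,.133),W(-.033,.02,.151),W(-.033,-.02,.151)]))
a=cv2.imread('pics/top11.png')[220:320,270:420].copy()
a=cv2.resize(a,None,fx=5,fy=5,interpolation=cv2.INTER_CUBIC)
cv2.imwrite('pics/t11.png',a)
b=cv2.imread('pics/scene11.png')[180:280,280:400]
cv2.imwrite('pics/c11b.png',cv2.resize(b,None,fx=6,fy=6,interpolation=cv2.INTER_CUBIC))
```

```text
[[385.56571032 261.12350993]
 [384.04950835 269.73990304]
 [391.50082997 256.8496335 ]
 [389.88572658 265.47348379]]
tip [[339.62889801 261.51142151]] shoulder [[292.58807436 252.56616723]]
lug [[321.64755275 212.42350805]
 [314.39296774 210.20028464]
 [329.17458337 201.54750464]]
```

View pics/t11.png

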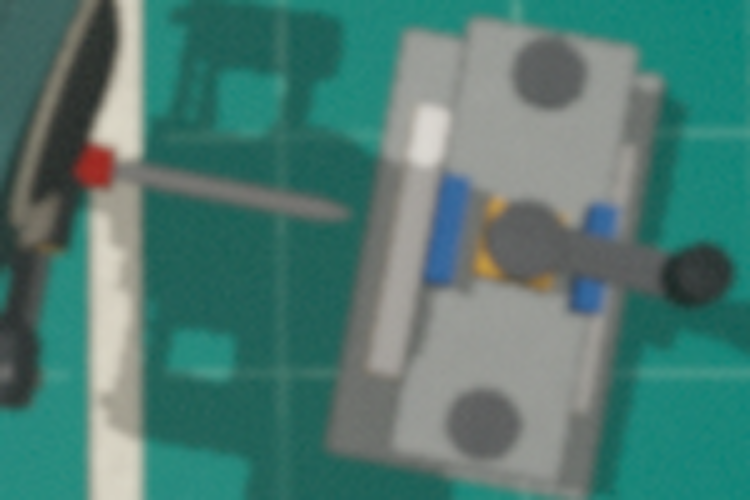

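View pics/c11b.png

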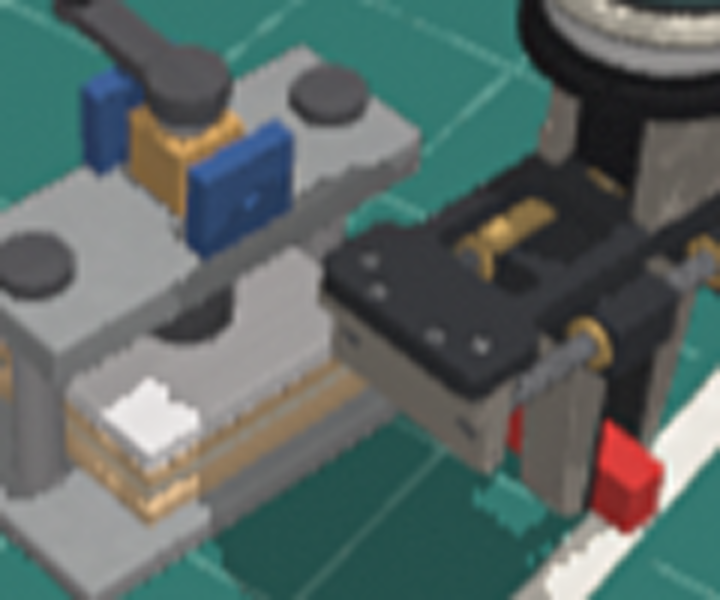

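Run:
```python
from geo import *
from cell import manip
for x,v in((-.115,.08),(-.10,.05),(-.075,.05),(-.05,.05),(-.037,.05)):
    h=manip.move_l(pp(x),max_speed=v,force_limit=10)
    o=manip.get_obs();d=Rz(-PW)@(o['eef_pos']-[CX,CY,0]);F=Rz(-PW)@o['contact_force']
    print(x,h,'shoulder x %.4f y %.4f z %.4f'%(d[0]+.035,d[1],d[2]),F.round(1),round(o['gripper_width'],4),round(o['time'],1))
    if h:break
import cv2
b=manip.grab_frame('top');c=manip.grab_frame('scene')
cv2.imwrite('pics/i12.png',cv2.hconcat([cv2.resize(b['frame'][220:320,300:420],None,fx=3.3,fy=4),cv2.resize(c['frame'][170:270,280:380],None,fx=4,fy=4)])[:,:,::-1])
```

```text
-0.115 False shoulder x -0.1150 y 0.0001 z 0.0952 [-1.2 -0.5 -1.2] 0.0157 33.5
-0.1 False shoulder x -0.0997 y 0.0000 z 0.0953 [-0.5 -0.3 -1.8] 0.0159 33.9
-0.075 False shoulder x -0.0750 y 0.0000 z 0.0952 [-1.5 -0.6 -2. ] 0.0157 34.6
-0.05 False shoulder x -0.0500 y 0.0000 z 0.0952 [ 0.2 -0.  -0.9] 0.0158 35.2
-0.037 False shoulder x -0.0365 y 0.0000 z 0.0953 [ 0.6  1.3 -1.4] 0.0154 35.6
```

View pics/i12.png

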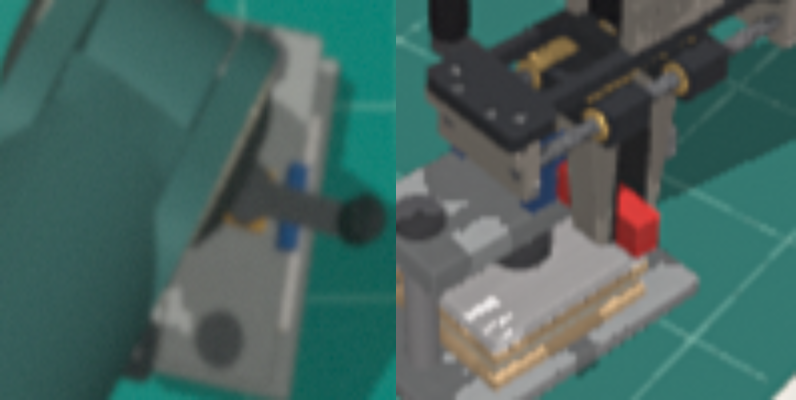

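Run:
```python
from geo import *
from cell import manip
def rep(h):
    o=manip.get_obs();d=Rz(-PW)@(o['eef_pos']-[CX,CY,0]);F=Rz(-PW)@o['contact_force']
    print(h,'shoulder x %.4f y %.4f z %.4f'%(d[0]+.035,d[1],d[2]),F.round(1),round(o['gripper_width'],4),round(o['time'],1))
h=manip.move_l(pp(-.022),max_speed=.03,force_limit=8);rep(h)
import cv2
c=manip.grab_frame('scene');cv2.imwrite('pics/i13.png',cv2.resize(c['frame'][170:270,280:380],None,fx=6,fy=6,interpolation=cv2.INTER_CUBIC)[:,:,::-1])
```

```text
True shoulder x -0.0342 y -0.0004 z 0.0946 [-0.6  0.8 -1.2] 0.0154 36.0
```

View pics/i13.png

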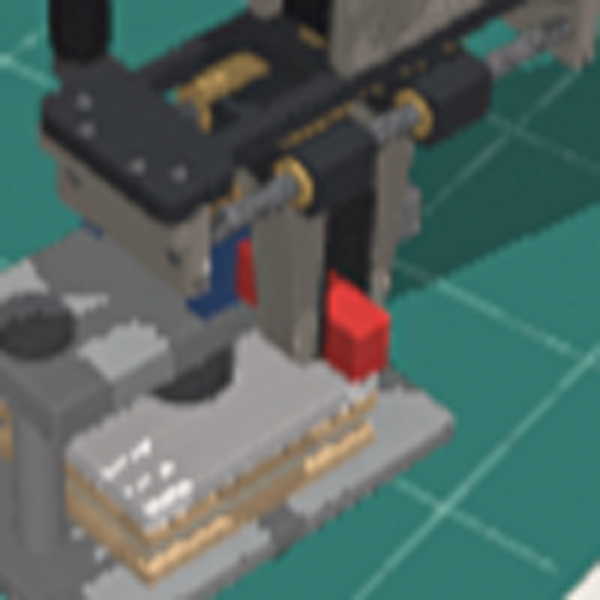

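Run:
```python
from geo import *
from cell import manip
def rep(h):
    o=manip.get_obs();d=Rz(-PW)@(o['eef_pos']-[CX,CY,0]);F=Rz(-PW)@o['contact_force']
    print(h,'shoulder x %.4f y %.4f z %.4f'%(d[0]+.035,d[1],d[2]),F.round(1),round(o['gripper_width'],4),round(o['time'],1))
h=manip.move_l(pp(-.025),max_speed=.03,force_limit=14);rep(h)
manip.wait(.2);rep(0)
manip.grip(.05);rep(0)
e=manip.get_obs()['eef_pos'];manip.move_l([e[0],e[1],.20],max_speed=.15,force_limit=12);rep(0)
manip.move_pose([.52,.12,.25],down(PW+np.pi/2));rep(0)
import cv2
c=manip.grab_frame('scene');b=manip.grab_frame('top')
cv2.imwrite('pics/scene14.png',c['frame'][:,:,::-1]);cv2.imwrite('pics/top14.png',b['frame'][:,:,::-1])
cv2.imwrite('pics/i14.png',cv2.hconcat([cv2.resize(b['frame'][215:315,315:415],None,fx=4,fy=4,interpolation=cv2.INTER_CUBIC),cv2.resize(c['frame'][170:270,270:370],None,fx=4,fy=4,interpolation=cv2.INTER_CUBIC)])[:,:,::-1])
for n,f in(('scene',c),('top',b)):
  for t in('pin_tip','pin_shoulder','jar_mid','cup_mid','brush'):
    print(n,t,[(np.round(a['position'],1).tolist(),round(a['score'],2)) for a in manip.place_of(t,f)[:2]])
def W(x,y,z):return np.r_[np.array([CX,CY])+(Rz(PW)@[x,y,0])[:2],z]
for n in C: print(n,'tip',proj(n,W(.057,0,.133)),'sh',proj(n,W(-.033,0,.133)),'rear',proj(n,[W(-.093,.008,.145),W(-.093,-.008,.145)]))
```

```text
True shoulder x -0.0345 y -0.0006 z 0.0944 [-0.5  0.6  2.1] 0.0156 36.4
0 shoulder x -0.0345 y -0.0006 z 0.0942 [-0.9  0.5  2.8] 0.016 36.5
0 shoulder x -0.0347 y -0.0011 z 0.0939 [-0.2  0.3 -0.4] 0.05 37.2
0 shoulder x -0.0349 y -0.0017 z 0.1992 [-0.2 -0.2  0.3] 0.0503 38.1
0 shoulder x -0.2271 y -0.1072 z 0.2497 [-0.3  0.8  0.3] 0.0501 39.0
scene pin_tip [([323.7, 217.4], 0.73)]
scene pin_shoulder [([320.7, 212.4], 0.57)]
scene jar_mid [([325.4, 345.4], 0.7)]
scene cup_mid [([242.3, 203.8], 0.67), ([427.7, 423.6], 0.64)]
scene brush [([241.6, 200.2], 0.89)]
top pin_tip [([355.7, 267.6], 0.47)]
top pin_shoulder [([356.8, 263.7], 0.54), ([352.8, 267.5], 0.3)]
top jar_mid [([276.3, 178.1], 0.62)]
top cup_mid [([173.4, 166.4], 0.82)]
top brush [([471.6, 284.9], 0.62)]
scene tip [[293.40998552 190.67977641]] sh [[321.64755275 212.42350805]] rear [[339.35916944 225.57787866]
 [345.27283256 221.87434321]]
top tip [[403.88366217 273.7300682 ]] sh [[356.42799318 264.70592718]] rear [[325.76192981 254.00436787]
 [324.15350633 262.44582898]]
```

View pics/i14.png

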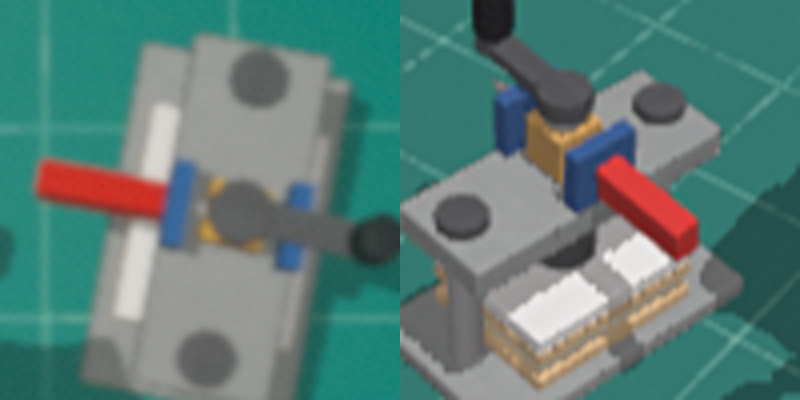

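View pics/scene14.png

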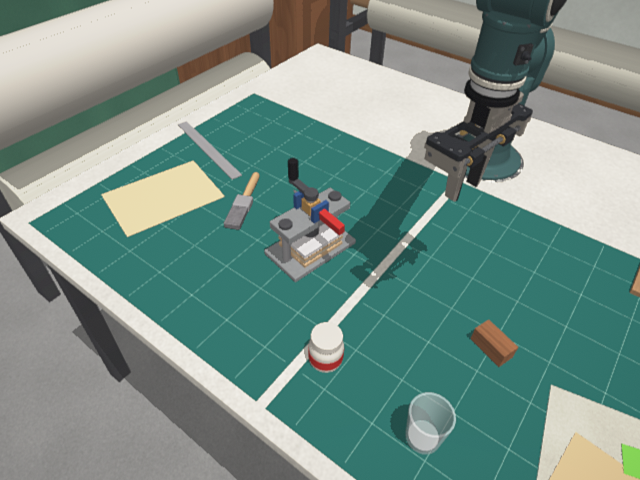

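Run:
```python
from cell import manip
manip.finish_job();print(manip.get_obs()['time'])
```

```text
the job is handed in; nothing more can be done
the job is handed in; nothing more can be done
```

I wound the crank clockwise about 1.3 turns, from roughly 4.29 to 12.57–12.61 rad. I then drew the pin from the holster and regripped it by its red grip. It went through lug, hub and lug and I let go. I handed the job in at about 39 s; no verdict was reported.

**Last checks**
- **Seating:** the push stopped firmly twice, under 8 N and 14 N limits, with the shoulder within about 1.5 mm of the lug face.
- **Pictures:** the last pictures show the red grip against the -x lug and the tip just visible beyond the far lug. The crank points straight away from the pin side. I could not see any gap at the lug, but a gap under 1 mm would not show.
- **Other things:** the cup, jar and brush look unmoved in the same pictures.

**What disagreed**
- **Tool height:** the physical fingertips sit about 29 mm above the reported TCP; touching the table confirmed this. My first try at the pin therefore closed on nothing. The knob was also gripped only near its top. I corrected the height before drawing and inserting the pin.
- **Crank angle:** after winding, the crank measured about 0.04 rad past 12.566, within the 0.1 allowed. The pin then went through with almost no side force.
- **Network finds:** the networks' pin tip positions in the final pictures were wrong, because the tip is mostly hidden, so I did not use them.

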